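Open the child guard and switch the hob isolator over

ROBOT

A 7-joint arm with a two-finger parallel gripper is mounted at the origin on a cart in front of the work surface, level with it; the furniture and walls round the work are solid. World frame = base frame: x ahead of the robot, y to its left, z up, the work surface at z = 0. Lengths are in m, angles in degrees, forces in N, time in s.
With the tool pointing down it reaches from about 0.425 to 0.875 m from the base axis. Payload 8.4 kg.
Tool frame: the origin (TCP) lies at the very end of the fingers, on their centre line; the grasp point (between the pads) lies 19 mm behind it (env.hold_point_z is the distance from the TCP to the grasp point, in m); z points along the fingers, y is the line along which they close (so a half turn about z gives the same grasp; the last joint's range is limited). The gripper opens to 85 mm and grips with 20 to 120 N. Pads are 22 mm wide; open, the fingers measure 114 mm over their backs; the gripper's body (76 mm by 85 mm) begins 54 mm behind the grasp point. The pads swing forward as they close: fully open they stand 13 mm farther back than shut.
Start: joints at [-81.543, 19.091, 2.286, 83.961, -0.768, 76.965, -3.352], TCP at [0.159, 0.63, 0.231] pointing down, gripper open.
Joint ranges: [-147.57, 147.57], [-21.85, 119.76], [-74.77, 79.35], [14.55, 137.4], [-85.83, 265.84], [4.83, 119.75], [-152.11, 152.11]. Speed limits (degrees/s): [127.2, 127.2, 159.86, 159.86, 180, 180, 180].

INTERFACE

Orientations are given as [roll, pitch, yaw] about the fixed x, y, z axes, in that order (R = Rz(yaw) Ry(pitch) Rx(roll)).
In Python, from plant import env gives the robot as it stands.
- The arm moves only by the shell command python3 -m inch 'ROWS' [FORCE]. ROWS is JSON, a list of rows, each a list of 7 numbers: the opening in per cent of the stroke, from 0 (shut) to 100 (fully open), then the shift along the tool's x, y, z in units of 40 mm (1.0 is 40 mm), then the turn, a rotation vector about the tool's x, y, z in degrees. In form: [[gripper, x, y, z, ax, ay, az], ...]. A call has 1 to 12 rows; each row is the pose to reach, as a shift and turn from the pose commanded when the call began, along the tool's axes at that moment; what a row does not reach only later rows make up. A row lasts 1/10 s, in which the tool goes at most 50 mm and 8.59 degrees, less where a joint would pass 70% of its speed; a pose out of reach is approached as far as the arm can. A call with a gripper value outside its range is refused whole. The fingers move at their own pace and stop on an object; FORCE is the grip in N (left out, the last holds). Time passes only in rows, so rows that repeat a pose let the fingers close. It gives the time, the measured TCP pose, the force, the opening and the grip force at its end, in the units of the state.
- env.sense(): the state, without advancing time (a new reading comes with each control period).
- env.grab_frame(name): name is "scene" or "top"; returns (picture, depth): 400x640x3 uint8, red, green, blue; 400x640 float32, m along the optical axis (not along the pixel's ray), 0 where there is no reading.
- env.camera_model(name): a dict with "fx", "fy", "cx", "cy" (pixels), "world_from_camera" (4x4, takes a point from camera to world coordinates). Camera axes: x right, y up, looking along -z (the intrinsics and any distortion apply to the point x, -y, -z); pixel columns grow to the right and rows downward; lengths in m; the calibration is good to about 2 mm. A picture is of the moment at which its call begins. camera_model takes no time and is no camera call.
- env.hand_in(): hands the job in; it is judged then, once.
The state is a dict: "time_s": time; "joint_pos": joint angles; "joint_velocities": joint speeds; "tau": joint torques, N m; "eef_pos": TCP position; "eef_rot": TCP orientation; "wrist_force": force on the tool from outside, world axes, zero at the start; "torque": the same for the moment, N m; "grip_width": finger opening in m; "grasp_force": force on a finger pad.
Only numpy, scipy, OpenCV 4.12 (cv2) and the standard library are available. Lean on these libraries where they do the work, as an engineer would, in place of code of your own. Each camera call takes 0.05 s, during which the arm holds its last target. There are 200 camera calls.

TASK

The hob's isolating switch sits under the self-closing guard of the white box on the worktop. Lift the guard by its front tab and swing it all the way back until its stay snaps in and it stands open by itself, then push the knob beneath it down by feel and, keeping it down, turn it clockwise as far as it goes and let it spring up locked in its new position. Do it gently, without forcing the knob, and leave the spice jar, the tin, the pepper mill and the white mug where they are.

Things in the scene. Friction and masses are not known exactly. Their poses are not given: they have to be found in the camera images.
- switch_case: White box fixed to the worktop, 143 mm deep, 200 mm wide, 88 mm high; origin on its underside midway across, 68 mm behind its front; x from its front (robot side) to its back, z up. A 6 mm rim stands round an open well whose floor is 38 mm above the worktop; the grey guard plate, 196 mm wide, lies over it as a lid. A steel stay stands outside its right (-y) wall near the hinge.
- guard (a joint): Angle of the guard, rad: 0 closed, grows as it swings up and back, hard stop at 1.82. A weak spring and its weight (about 1 N at the tab) pull it shut from any angle, until by about 1.78 the stay has snapped under it by itself; let go then, it settles back on the stay at about 1.62 (just past upright) and stays.
- guard_hinge (a point): Point on the hinge axis of the guard, 62 mm behind the box's origin (box x) and 94 mm above the worktop; the axis runs along the box's y.
- guard_tab (a point): Centre of the lifting tab, a grey tongue mid-way along the guard's free edge, 155 mm from the hinge axis: 24 mm wide (box y), 12 mm thick, standing 36 mm out from the edge. Closed it lies level, in front of the box, 93 mm above the worktop. Pinched from above across its width it can turn between the pads, so the tool may keep pointing down along the arc.
- knob_axis (a point): Point on the knob's upright axis at the floor of the well (25 mm in front of the box's origin, 38 mm above the worktop). The knob is a grey bar 44 mm long, 14 mm wide, 22 mm high on a 12 mm steel shaft, with nothing else within 35 mm. The bar's underside rests 14 to 25 mm above the well's floor, differently each time and not measured.
- dial (a joint): Turn of the knob, rad, clockwise from above positive: 0 at the start, second position at 1.0, slightly soft end stop 0.04 past it. The bar lies along the box's x axis turned counterclockwise by (0.5 - dial). Friction 0.03 N m. Released in either position the knob springs up and locks with 0.04 of play either way; pushing: see bumper.
- spice_jar: Bystander: spice jar, 41 mm across, 105 mm high, standing right of the box; origin at the centre of its underside.
- tuna_tin: Bystander: low food tin, 75 mm across, 58 mm high, standing left of the box; origin at the centre of its underside.
- pepper_mill: Bystander: wooden pepper mill, 58 mm across, 150 mm high, standing behind to the right of the box; origin at the centre of its underside.
- mug: Bystander: plain white mug, 83 mm across, 94 mm high, standing well to the left; origin at the centre of its underside.
- bumper: Hidden rubber bumper under the knob, on its axis, 12.5 mm above the worktop. A spring (4 N at rest, then 0.35 N/mm) holds the knob up; it turns only once pushed 4 to 15 mm down, the more the higher it rests, and 1.5 mm further meets this bumper (20 N/mm). A push of 10 to 15 N in all is right; over 25 N from bumper, lock or end stop (these 24 mm off the axis) on the knob is forcing it.

How it is judged:
By the outcome, as a careful person would: the job done as asked, in the order asked, and still so for the second after the job is handed in, with the robot touching nothing.
It also fails if it takes over 70 s, if anything falls off the work surface, if the arm or the gripper's body presses on something with over 40 N, if the wrist force passes 120 N, or if a joint passes its speed limit or range.

## Working session

There is one attempt and no reset: what is moved stays moved. The work goes in short steps, Python scripts to look and compute and a shell command to move; the robot and the scene stay as the last step left them, time stands still between calls to the robot, and variables do not carry over. Pictures are saved under pics/ and viewed, at most 10 in all, crops included, and the job is handed in when it is done.

```bash
ls; mkdir -p pics; python3 - <<'E'
from plant import env
import cv2,numpy as np
for n in("scene","top"):
    p,d=env.grab_frame(n); cv2.imwrite(f"pics/{n}0.png",p[:,:,::-1]); np.savez(f"{n}0.npz",p=p,d=d)
    print(n,env.camera_model(n))
s=env.sense();print(s)
E
```

```text
pics
scene {'fx': 376.19243521255487, 'fy': 376.19243521255487, 'cx': 323.39952069720675, 'cy': 203.35691580737745, 'world_from_camera': array([[ 0.85886761,  0.33789228, -0.38493535,  0.15490478],
       [-0.51205808,  0.54889056, -0.66069332, -0.76306869],
       [-0.01195579,  0.76455736,  0.6444448 ,  0.7474456 ],
       [ 0.        ,  0.        ,  0.        ,  1.        ]])}
top {'fx': 504.92696495193763, 'fy': 504.92696495193763, 'cx': 325.6843227402052, 'cy': 203.7295684711128, 'world_from_camera': array([[ 0.2613711 ,  0.87209748, -0.41368   , -0.09669323],
       [-0.96523367,  0.23480813, -0.11484385, -0.27346225],
       [-0.00301961,  0.42931473,  0.9031499 ,  1.47331851],
       [ 0.        ,  0.        ,  0.        ,  1.        ]])}
{'time_s': 0.1, 'joint_pos': array([-81.54322305,  19.13016013,   2.28570312,  84.00727183,
        -0.76720203,  76.9655504 ,  -3.35316848]), 'joint_velocities': array([-0.0045522 , -0.13359767,  0.11147082, -0.17356451, -0.01446788,
        0.00896237, -0.05998068]), 'tau': array([ 5.70368735e-03, -6.60024762e+01,  1.37121812e+00, -4.06474471e+01,
        1.71935465e-02,  8.92948505e-03, -7.04244462e-05]), 'eef_pos': array([0.1587324 , 0.62988344, 0.23047191]), 'eef_rot': array([-1.79912524e+02,  6.84284410e-03,  1.65856270e+02]), 'wrist_force': array([ 0.93816792, -1.22911026, -0.51939627]), 'torque': array([-0.00501328, -0.0253279 , -0.00796432]), 'grasp_force': 0.0, 'grip_width': 0.08525375349153667}
```

View pics/scene0.png

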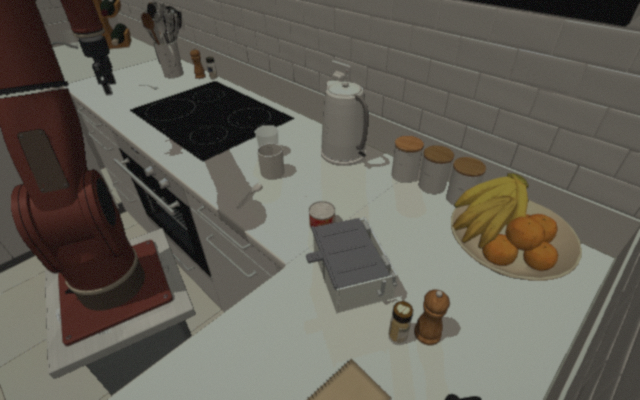

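View pics/top0.png

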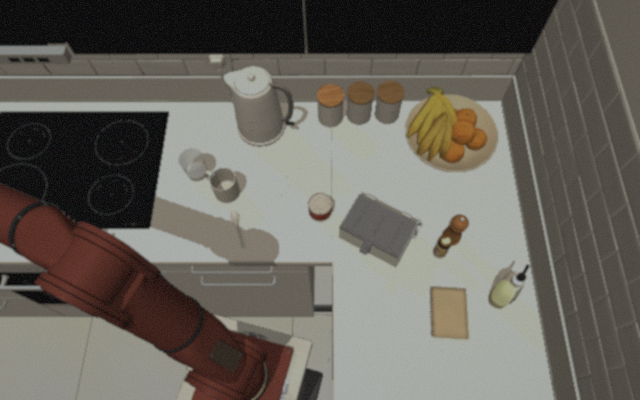

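The scene view shows the box at about (355,262), with its tab at (316,257). In the top view the box is at (380,228) and the tab at (366,247). The spice jar, mill and tin stand around it. Next I'll fit the box from the depth data.

```bash
cat > h.py <<'E'
import numpy as np,cv2
from plant import env
def cloud(n,d):
    m=env.camera_model(n); v,u=np.mgrid[0:400,0:640]
    c=np.stack([(u-m["cx"])/m["fx"]*d,-(v-m["cy"])/m["fy"]*d,-d,np.ones_like(d)],-1)
    w=(c@m["world_from_camera"].T)[...,:3]; w[d<=0]=np.nan; return w
E
python3 - <<'E'
from h import *
for n,px in(("scene",(355,262,316,257)),("top",(380,228,366,247))):
    z=np.load(n+"0.npz"); w=cloud(n,z["d"]); 
    print(n,w[px[1],px[0]],w[px[3],px[2]])
    c=w[px[1],px[0]]
    m=(np.abs(w[...,2]-.094)<.012)&(np.linalg.norm(w[...,:2]-c[:2],axis=-1)<.17)
    k,l,st,ce=cv2.connectedComponentsWithStats(m.astype(np.uint8)); i=l[px[1],px[0]]
    mm=l==i; P=w[mm]; print(len(P),P[:,2].mean(),np.percentile(P[:,2],[5,50,95]))
    # without tab : image opening
    mo=cv2.morphologyEx(mm.astype(np.uint8),cv2.MORPH_OPEN,np.ones((15,15)))
    Q=w[mo>0]; r=cv2.minAreaRect(Q[:,:2].astype(np.float32)); print(r,cv2.boxPoints(r))
    T=w[mm&(cv2.dilate(mo,np.ones((3,3)))==0)]
    R=np.array([[np.cos(a:=np.radians(r[2])),np.sin(a)],[-np.sin(a),np.cos(a)]])
    q=(P[:,:2]-r[0])@R.T
    for ax in(0,1): h,e=np.histogram(q[:,ax],bins=np.arange(-.17,.17,.01)); print(ax,list(zip(e.round(3),h)))
    # bystanders
    big=cv2.resize(z["p"][:,:,::-1],None,fx=1,fy=1)
E
python3 - <<'E'
from h import *
a=np.load("scene0.npz")["p"][190:360,280:480,::-1];cv2.imwrite("pics/c1.png",cv2.resize(a,None,fx=3,fy=3,interpolation=2))
E
```

```text
scene [ 0.50206961 -0.30627327  0.09104563] [ 0.43156945 -0.250586    0.09593416]
4051 0.09189091286649727 [0.08660966 0.09189671 0.09685208]
((0.5066868662834167, -0.28710585832595825), (0.16140718758106232, 0.12756775319576263), 72.46375274658203) [[ 0.4215505  -0.34484023]
 [ 0.54318976 -0.38327754]
 [ 0.5918232  -0.22937149]
 [ 0.47018397 -0.19093418]]
0 [(np.float64(-0.17), np.int64(0)), (np.float64(-0.16), np.int64(0)), (np.float64(-0.15), np.int64(0)), (np.float64(-0.14), np.int64(0)), (np.float64(-0.13), np.int64(0)), (np.float64(-0.12), np.int64(0)), (np.float64(-0.11), np.int64(0)), (np.float64(-0.1), np.int64(0)), (np.float64(-0.09), np.int64(44)), (np.float64(-0.08), np.int64(348)), (np.float64(-0.07), np.int64(220)), (np.float64(-0.06), np.int64(221)), (np.float64(-0.05), np.int64(251)), (np.float64(-0.04), np.int64(206)), (np.float64(-0.03), np.int64(219)), (np.float64(-0.02), np.int64(186)), (np.float64(-0.01), np.int64(194)), (np.float64(0.0), np.int64(249)), (np.float64(0.01), np.int64(254)), (np.float64(0.02), np.int64(198)), (np.float64(0.03), np.int64(178)), (np.f
[... 3491 characters left out ...]
.int64(204)), (np.float64(-0.04), np.int64(193)), (np.float64(-0.03), np.int64(206)), (np.float64(-0.02), np.int64(210)), (np.float64(-0.01), np.int64(209)), (np.float64(0.0), np.int64(208)), (np.float64(0.01), np.int64(210)), (np.float64(0.02), np.int64(217)), (np.float64(0.03), np.int64(209)), (np.float64(0.04), np.int64(217)), (np.float64(0.05), np.int64(193)), (np.float64(0.06), np.int64(122)), (np.float64(0.07), np.int64(26)), (np.float64(0.08), np.int64(27)), (np.float64(0.09), np.int64(30)), (np.float64(0.1), np.int64(0)), (np.float64(0.11), np.int64(0)), (np.float64(0.12), np.int64(0)), (np.float64(0.13), np.int64(0)), (np.float64(0.14), np.int64(0)), (np.float64(0.15), np.int64(0))]
```

View pics/c1.png

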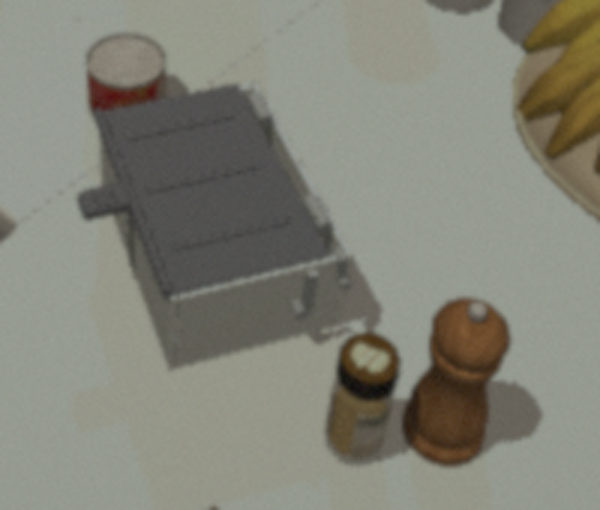

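```bash
cat > fit.py <<'E'
from h import *
from scipy.optimize import minimize
def proj(n,P):
    m=env.camera_model(n); c=np.c_[P,np.ones(len(P))]@np.linalg.inv(m["world_from_camera"]).T
    return np.c_[m["fx"]*c[:,0]/-c[:,2]+m["cx"], m["fy"]*c[:,1]/c[:,2]+m["cy"]]
def box(a,b,c,d,e,f): return np.array([[x,y,z] for x in(a,b) for y in(c,d) for z in(e,f)])
def pose(p,P):
    c,s=np.cos(p[2]),np.sin(p[2]); return P@np.array([[c,s,0],[-s,c,0],[0,0,1]])+[p[0],p[1],0]
if __name__=="__main__":
  seed={"scene":(355,262),"top":(380,228)}
  for n in seed:
    img=np.load(n+"0.npz")["p"]; g=cv2.cvtColor(img,7); hsv=cv2.cvtColor(img,cv2.COLOR_RGB2HSV)
    u,v=seed[n]; sub=g[v-60:v+60,u-60:u+60]; t=cv2.threshold(sub,0,255,8)[0]
    print(n,t,np.percentile(sub,[10,50,90]))
    m=((g<t)).astype(np.uint8); m=cv2.morphologyEx(m,cv2.MORPH_OPEN,np.ones((3,3)))
    l=cv2.connectedComponents(m)[1]; m=(l==l[v,u]); print(m.sum())
    M=cv2.resize(m.astype(np.float32),None,fx=1,fy=1)
    def ren(p):
        im=np.zeros((1600,2560),np.uint8)
        for B in(box(-.075,p[3],-.098,.098,.089,.096),box(-.111,-.074,-.012,.012,.087,.099)):
            h=cv2.convexHull(((proj(n,pose(p,B))+.5)*4-.5).astype(np.float32))
            cv2.fillConvexPoly(im,(h*16).round().astype(int),255,shift=4)
        return cv2.resize(im,(640,400),interpolation=cv2.INTER_AREA)/255.
    f=lambda p:np.abs(ren(p)-M).sum()
    s0=np.array([.5,-.268,-.29,.06])
    r=minimize(f,s0,method="Nelder-Mead",options=dict(initial_simplex=s0+np.r_[np.zeros((1,4)),np.diag([.015,.015,.06,.01])],maxiter=400,xatol=1e-5,fatol=.1))
    print(r.x,r.fun,ren(r.x).sum(), "tab",pose(r.x,np.array([[-.093,0,.093]])))
E
python3 fit.py
```

```text
scene 116.0 [ 79. 141. 153.]
8379
[ 0.49287432 -0.31824594 -0.23626289  0.07523238] 4086.1529411764704 5011.788235294118 tab [[ 0.40245791 -0.29647734  0.093     ]]
top 133.0 [ 95. 170. 173.]
3449
[ 0.49529367 -0.26619447 -0.25521399  0.08327992] 231.09411764705882 3489.952941176471 tab [[ 0.405306   -0.24271639  0.093     ]]
```

```bash
sed -i 's/m=((g<t)).astype(np.uint8)/w=cloud(n,np.load(n+"0.npz")["d"])[...,2]; t={"scene":105,"top":125}[n]; m=((g<t)\&(w>.076)\&(w<.115)).astype(np.uint8)/; s/    print(r.x,r.fun/    dbg=img.copy(); dbg[...,0]=np.where(m,255,dbg[...,0]); dbg[...,2]=(255*ren(r.x)); cv2.imwrite(f"pics\/f_{n}.png",cv2.resize(dbg[v-60:v+60,u-65:u+65,::-1],None,fx=3,fy=3,interpolation=0))\n&/' fit.py; python3 fit.py; python3 - <<'E'
import cv2,numpy as np
cv2.imwrite("pics/f.png",np.hstack([cv2.imread(f"pics/f_{n}.png") for n in("scene","top")]))
E
```

```text
scene 116.0 [ 79. 141. 153.]
3590
[ 0.51974794 -0.26807427 -0.25462178  0.05082359] 209.99607843137255 3689.690196078431 tab [[ 0.42974639 -0.24464949  0.093     ]]
top 133.0 [ 95. 170. 173.]
2781
[ 0.51936436 -0.26978616 -0.25433714  0.05227835] 90.72156862745098 2820.435294117647 tab [[ 0.42935614 -0.246387    0.093     ]]
```

View pics/f.png

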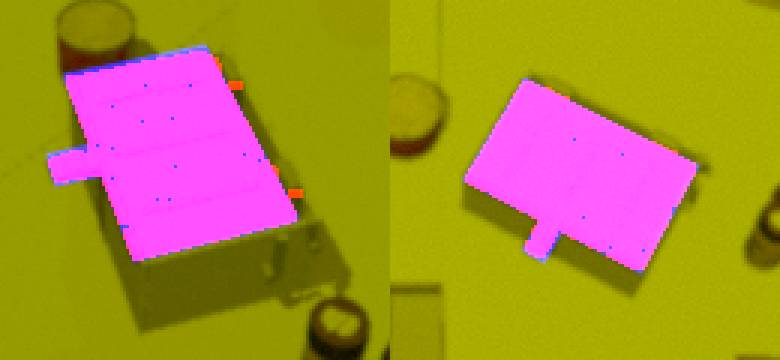

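The overlay shows the fitted plate and tab (magenta) matching both views. The box origin is about (0.5195, -0.269) with yaw -14.6°. I'll check obstacles on the transit path and compute way-points.

```bash
python3 - <<'E'
from h import *
W=cloud("top",np.load("top0.npz")["d"])
for nm,(u,v) in dict(kettle=(258,105),khandle=(290,105),canister=(330,100),mug=(225,185),cup=(192,160),tin=(320,205),jar=(443,247),mill=(457,225)).items():
    a=W[v-14:v+14,u-12:u+12].reshape(-1,3); a=a[a[:,2]>.03]; print(nm,np.nanmedian(a,0).round(3),np.nanmax(a[:,2]).round(3))
# tall points in front of the robot, x .2-.75
m=(W[...,2]>.12)&(W[...,0]>.15)&(W[...,0]<.8)&(np.abs(W[...,1])<.6)
h,xe,ye=np.histogram2d(W[m][:,0],W[m][:,1],bins=[np.arange(.15,.81,.05),np.arange(-.6,.61,.1)]);print(h.astype(int))
s=env.sense();from scipy.spatial.transform import Rotation as R
r=R.from_euler("xyz",s["eef_rot"],degrees=True)
for p in[(.42,.48,.26),(.56,.1,.26),(.428,-.245,.18),(.428,-.245,.081)]: print(p,(r.inv().apply(np.array(p)-s["eef_pos"])/.04).round(2))
E
```

```text
kettle [0.754 0.177 0.207] 0.255
khandle [0.811 0.108 0.113] 0.233
canister [ 0.891 -0.014  0.126] 0.137
mug [0.531 0.229 0.061] 0.098
cup [0.591 0.367 0.068] 0.097
tin [ 0.547 -0.075  0.055] 0.062
jar [ 0.5   -0.465  0.095] 0.114
mill [ 0.556 -0.487  0.123] 0.152
[[   0    0    0    0    0    0    0    0    0   41   10    0]
 [   0    0    0    0    0    0    0    0    0    0    0    0]
 [   0    0    0    0    0    0    0    0    0    0    0    0]
 [   0    0    0    0    0    0    0    0    0    0    0    0]
 [   0    0    0    0    0    0    0    0    0    0    0    0]
 [   0    0    0    0    0    0    0    0    0    0    0    0]
 [   0    0    0    0    0    0    0    0    0    0  173 1781]
 [   8   30    0    0    0    0    0    0    0 1091 2656  946]
 [  54  128    0    0    0    0    0  775 2649 1553    0    0]
 [   0    0    0    0    0  444 2656 1883    0    0    0    0]
 [   0    0    0   65 2602 2209    0    0    0    0    0    0]
 [   0    0 2341 2596   59    0    0  259  337    0    0    0]
 [ 140 2670  354    0    0    0    0  674  475    0    0    0]]
(0.42, 0.48, 0.26) [-7.25 -2.04 -0.73]
(0.56, 0.1, 0.26) [-12.96 -10.4   -0.72]
(0.428, -0.245, 0.18) [-11.87 -19.56   1.29]
(0.428, -0.245, 0.081) [-11.87 -19.56   3.77]
```

```bash
python3 - <<'E'
from h import *
W=cloud("top",np.load("top0.npz")["d"])
m=(W[...,2]>.26)&(W[...,0]>.3)&(W[...,0]<.85)&(np.abs(W[...,1])<.6)
for y in np.arange(-.6,.6,.1):
    q=W[m&(W[...,1]>y)&(W[...,1]<=y+.1)]
    if len(q): print(round(y,1),len(q),"xmin",q[:,0].min().round(3),"z",np.percentile(q[:,2],[0,50,100]).round(3))
E
```

```text
-0.6 140 xmin 0.777 z [0.6   0.683 0.751]
-0.5 2670 xmin 0.75 z [0.596 0.681 0.752]
-0.4 2665 xmin 0.722 z [0.596 0.681 0.751]
-0.3 2661 xmin 0.697 z [0.596 0.68  0.751]
-0.2 2661 xmin 0.671 z [0.596 0.68  0.75 ]
-0.1 2653 xmin 0.641 z [0.596 0.681 0.751]
-0.0 2656 xmin 0.615 z [0.596 0.682 0.753]
0.1 2665 xmin 0.588 z [0.26  0.681 0.751]
0.2 2694 xmin 0.563 z [0.26  0.68  0.751]
0.3 2644 xmin 0.535 z [0.596 0.681 0.751]
0.4 2829 xmin 0.482 z [0.594 0.677 0.752]
0.5 2727 xmin 0.455 z [0.594 0.659 0.753]
```

```bash
python3 -m inch '[[100,-4.9,-3.93,0,0,0,0],[100,-4.9,-3.93,0,0,0,0],[100,-4.9,-3.93,0,0,0,0],[100,-4.9,-3.93,0,0,0,0],[100,-4.9,-3.93,0,0,0,0],[100,-11,-10.9,0,0,0,0],[100,-11,-10.9,0,0,0,0],[100,-11,-10.9,0,0,0,0],[100,-11,-10.9,0,0,0,0],[100,-11,-10.9,0,0,0,0],[100,-11,-10.9,0,0,0,0],[100,-11,-10.9,0,0,0,0]]'
cat > to.py <<'E'
# print the shift (tool axes, 40 mm units) and turn from the present pose to box points: args box_x box_y z yaw
import sys; from h import *; from scipy.spatial.transform import Rotation as R
B=np.array([.5195,-.269]); A=-.2545
def delta(bx,by,z,yaw=None):
    s=env.sense(); r=R.from_euler("xyz",s["eef_rot"],degrees=True); c,k=np.cos(A),np.sin(A)
    p=np.r_[B+[c*bx-k*by,k*bx+c*by],z]
    t=R.from_euler("xyz",[180,0,yaw if yaw is not None else s["eef_rot"][2]],degrees=True)
    return (r.inv().apply(p-s["eef_pos"])/.04).round(3),(r.inv()*t).as_rotvec(degrees=True).round(2)
if __name__=="__main__":
    s=env.sense(); print(s["time_s"],s["eef_pos"].round(4),s["eef_rot"].round(2),s["joint_pos"].round(1),s["wrist_force"].round(2),s["grip_width"].round(4))
    for a in sys.argv[1:]: print(a,*delta(*map(float,a.split(","))))
E
python3 to.py -.095,0,.2,165.42
```

```text
time_s: 1.3
eef_pos: [0.4694, 0.1173, 0.2313]
eef_rot: [180.0, -0.0, 165.9]
wrist_force: [1.6, 1.3, -0.5]
grip_width: 0.0853
grasp_force: 0.0Traceback (most recent call last):
  File "to.py", line 10, in <module>
    s=env.sense(); print(s["time_s"],s["eef_pos"].round(4),s["eef_rot"].round(2),s["joint_pos"].round(1),s["wrist_force"].round(2),s["grip_width"].round(4))
                                                                                                                                   ^^^^^^^^^^^^^^^^^^^^^
AttributeError: 'float' object has no attribute 'round'
```

```bash
sed -i 's/s\["grip_width"\].round(4)/round(s["grip_width"],4)/' to.py; python3 to.py -.095,0,.16,165.42 -.095,0,.081,165.42
```

```text
1.3 [0.4694 0.1173 0.2313] [179.98  -0.   165.86] [-48.3  -1.7  28.8 107.5   0.8  73.9  56.1] [ 1.58  1.26 -0.48] 0.0853
-.095,0,.16,165.42 [-1.198 -9.041  1.779] [ 0.02 -0.    0.44]
-.095,0,.081,165.42 [-1.198 -9.041  3.754] [ 0.02 -0.    0.44]
```

```bash
python3 -m inch '[[100,-1.2,-9.04,1.2,0,0,0.44],[100,-1.2,-9.04,1.2,0,0,0.44],[100,-1.2,-9.04,1.2,0,0,0.44],[100,-1.2,-9.04,1.2,0,0,0.44],[100,-1.2,-9.04,1.2,0,0,0.44],[100,-1.2,-9.04,1.2,0,0,0.44],[100,-1.2,-9.04,1.78,0,0,0.44],[100,-1.2,-9.04,1.78,0,0,0.44],[100,-1.2,-9.04,1.78,0,0,0.44],[100,-1.2,-9.04,1.78,0,0,0.44],[100,-1.2,-9.04,1.78,0,0,0.44],[100,-1.2,-9.04,1.78,0,0,0.44]]'; python3 to.py -.095,0,.16,165.42 -.095,0,.081,165.42
```

```text
time_s: 2.5
eef_pos: [0.4279, -0.2419, 0.1605]
eef_rot: [180.0, 0.0, 165.5]
wrist_force: [-0.4, -0.1, -0.2]
grip_width: 0.0859
grasp_force: 0.0
2.5 [ 0.4279 -0.2419  0.1605] [1.7996e+02 3.0000e-02 1.6554e+02] [-28.8   3.4  55.8 112.9  -3.1  65.2 103.9] [-0.38 -0.06 -0.2 ] 0.0859
-.095,0,.16,165.42 [-0.012 -0.08   0.012] [0.04 0.03 0.12]
-.095,0,.081,165.42 [-0.011 -0.081  1.987] [0.04 0.03 0.12]
```

```bash
python3 -m inch '[[100,0.0,-0.08,0.5,0,0,0],[100,0.01,-0.08,1.2,0,0,0],[100,0.01,-0.08,1.7,0,0,0],[100,0.01,-0.08,1.97,0,0,0],[100,0.01,-0.08,1.97,0,0,0],[100,0.01,-0.08,1.97,0,0,0]]' && python3 to.py -.095,0,.081,165.42
python3 - <<'E'
from h import *
p,d=env.grab_frame("scene"); cv2.imwrite("pics/s1.png",cv2.resize(p[150:330,220:460,::-1],None,fx=3,fy=3,interpolation=2))
E
```

```text
time_s: 3.1
eef_pos: [0.4265, -0.2461, 0.0821]
eef_rot: [-180.0, 0.0, 165.4]
wrist_force: [0.1, -0.6, 0.4]
grip_width: 0.0854
grasp_force: 0.0
3.1 [ 0.4265 -0.2461  0.0821] [-1.7999e+02  4.0000e-02  1.6544e+02] [-24.3  12.4  54.8 117.4 -12.2  55.9 112.2] [ 0.13 -0.6   0.45] 0.0854
-.095,0,.081,165.42 [-0.019  0.03   0.027] [-0.01  0.04  0.02]
```

View pics/s1.png

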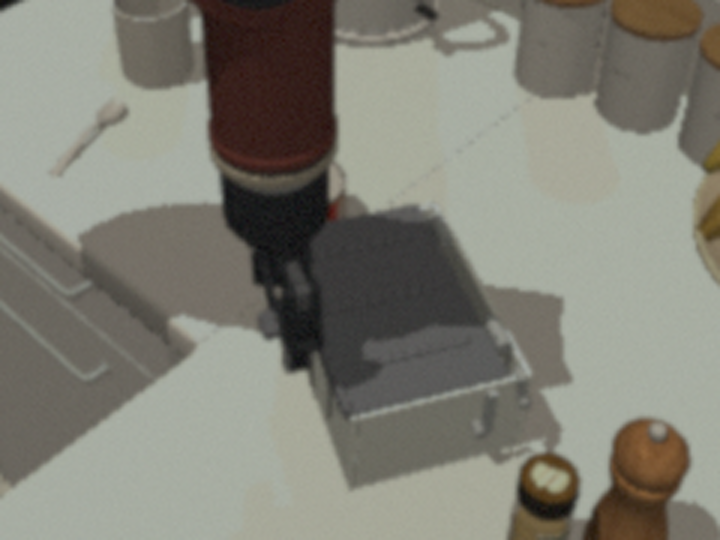

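The tab, at (268,320) in the crop, sits between the open fingers in front of the box. I'll close on it now.

```bash
python3 -m inch '[[60,0,0,0.02,0,0,0],[30,0,0,0.02,0,0,0],[20,0,0,0.02,0,0,0],[20,0,0,0.02,0,0,0],[20,0,0,0.02,0,0,0],[20,0,0,0.02,0,0,0]]' 25 && python3 to.py -.095,0,.081,165.42
python3 - <<'E'
import numpy as np
# arc shifts for guard angle, tool x=-box x, tool z down; grip point relative to tab centre fixed
for th in np.r_[np.arange(.1,1.8,.1),1.8,1.82]:
    print(round(th,2), (np.array([-.155*(1-np.cos(th)), -.155*np.sin(th)])/.04).round(2))
E
```

```text
time_s: 3.75
eef_pos: [0.427, -0.2428, 0.0804]
eef_rot: [179.8, -0.1, 165.5]
wrist_force: [2.6, 12.8, 2.5]
grip_width: 0.0236
grasp_force: 31.6
3.75 [ 0.427  -0.2428  0.0804] [ 1.7976e+02 -5.0000e-02  1.6553e+02] [-24.3  12.5  54.6 117.6 -12.6  55.9 112.3] [ 2.59 12.82  2.54] 0.0236
-.095,0,.081,165.42 [-0.028 -0.053 -0.016] [ 0.24 -0.05  0.11]
0.1 [-0.02 -0.39]
0.2 [-0.08 -0.77]
0.3 [-0.17 -1.15]
0.4 [-0.31 -1.51]
0.5 [-0.47 -1.86]
0.6 [-0.68 -2.19]
0.7 [-0.91 -2.5 ]
0.8 [-1.18 -2.78]
0.9 [-1.47 -3.04]
1.0 [-1.78 -3.26]
1.1 [-2.12 -3.45]
1.2 [-2.47 -3.61]
1.3 [-2.84 -3.73]
1.4 [-3.22 -3.82]
1.5 [-3.6  -3.87]
1.6 [-3.99 -3.87]
1.7 [-4.37 -3.84]
1.8 [-4.76 -3.77]
1.82 [-4.83 -3.76]
```

```bash
python3 -m inch '[[20,0,0.08,0,0,0,0],[20,0,0.08,0,0,0,0]]' 25; python3 to.py 0,0,0,165.42;  python3 -m inch '[[20,-0.02,0,-0.39,0,0,0],[20,-0.08,0,-0.77,0,0,0],[20,-0.17,0,-1.15,0,0,0],[20,-0.31,0,-1.51,0,0,0],[20,-0.47,0,-1.86,0,0,0],[20,-0.47,0,-1.86,0,0,0],[20,-0.47,0,-1.86,0,0,0]]' 25; python3 to.py 0,0,0,165.42
```

```text
time_s: 3.95
eef_pos: [0.4271, -0.2425, 0.0806]
eef_rot: [180.0, 0.0, 165.4]
wrist_force: [0.7, 2.4, 1.9]
grip_width: 0.0232
grasp_force: 31.6
3.95 [ 0.4271 -0.2425  0.0806] [1.7997e+02 1.0000e-02 1.6543e+02] [-24.7  12.4  54.7 117.7 -12.2  55.8 111.8] [0.66 2.41 1.87] 0.0232
0,0,0,165.42 [-2.403 -0.062  2.016] [0.03 0.01 0.01]
time_s: 4.65
eef_pos: [0.4452, -0.2472, 0.1546]
eef_rot: [180.0, 0.0, 165.4]
wrist_force: [2.0, 5.2, 0.6]
grip_width: 0.0234
grasp_force: 31.2
4.65 [ 0.4452 -0.2472  0.1546] [1.7996e+02 2.0000e-02 1.6544e+02] [-27.6   7.8  56.4 111.1  -7.2  64.7 107.1] [2.01 5.19 0.63] 0.0234
0,0,0,165.42 [-1.933 -0.063  3.865] [0.04 0.02 0.02]
```

```bash
python3 -m inch '[[20,-0.21,0.03,-0.33,0,0,0],[20,-0.44,0.03,-0.64,0,0,0],[20,-0.71,0.03,-0.92,0,0,0],[20,-1.0,0.03,-1.18,0,0,0],[20,-1.31,0.03,-1.4,0,0,0],[20,-1.65,0.03,-1.59,0,0,0],[20,-2,0.03,-1.75,0,0,0],[20,-2.37,0.03,-1.87,0,0,0],[20,-2.75,0.03,-1.96,0,0,0],[20,-3.13,0.03,-2.01,0,0,0],[20,-3.13,0.03,-2.01,0,0,0],[20,-3.13,0.03,-2.01,0,0,0]]' 25; python3 to.py 0,0,0,165.42
```

```text
time_s: 5.85
eef_pos: [0.5656, -0.2784, 0.2342]
eef_rot: [-180.0, -0.1, 165.4]
wrist_force: [1.3, -0.6, -5.6]
grip_width: 0.0232
grasp_force: 30.4
5.85 [ 0.5656 -0.2784  0.2342] [-1.7996e+02 -9.0000e-02  1.6536e+02] [-18.   23.   53.5  88.6 -18.7  78.  112.6] [ 1.27 -0.65 -5.61] 0.0232
0,0,0,165.42 [ 1.165 -0.06   5.857] [-0.04 -0.09 -0.06]
```

```bash
python3 -m inch '[[20,-0.2,0,0.01,0,0,0],[20,-0.39,0,0.03,0,0,0],[20,-0.58,0,0.04,0,0,0],[20,-0.77,0,0.06,0,0,0],[20,-0.97,0,0.09,0,0,0],[20,-1.16,0,0.13,0,0,0],[20,-1.2,0,0.14,0,0,0],[20,-1.2,0,0.14,0,0,0]]' 25; python3 to.py 0,0,0,165.42
```

```text
time_s: 6.65
eef_pos: [0.614, -0.2909, 0.2301]
eef_rot: [-179.9, 0.1, 165.4]
wrist_force: [-2.6, -0.4, 5.9]
grip_width: 0.0233
grasp_force: 30.2
6.65 [ 0.614  -0.2909  0.2301] [-1.7994e+02  8.0000e-02  1.6541e+02] [-13.4  29.4  51.3  81.4 -22.9  79.9 113.6] [-2.55 -0.4   5.85] 0.0233
0,0,0,165.42 [ 2.432 -0.058  5.749] [-0.06  0.08 -0.01]
```

```bash
python3 -m inch '[[20,-0.06,0,-0.02,0,0,0],[20,-0.06,0,-0.02,0,0,0],[20,0.15,0,-0.08,0,0,0],[20,0.35,0,-0.1,0,0,0],[20,0.55,0,-0.12,0,0,0],[20,0.55,0,-0.12,0,0,0],[20,0.55,0,-0.12,0,0,0]]' 25; python3 to.py 0,0,0,165.42
```

```text
time_s: 7.35
eef_pos: [0.5913, -0.2847, 0.2344]
eef_rot: [-180.0, 0.0, 165.4]
wrist_force: [0.5, -5.7, -10.1]
grip_width: 0.0235
grasp_force: 29.0
7.35 [ 0.5913 -0.2847  0.2344] [-1.7998e+02  2.0000e-02  1.6541e+02] [-15.5  26.4  52.4  84.7 -21.   79.2 113.3] [  0.48  -5.72 -10.1 ] 0.0235
0,0,0,165.42 [ 1.836 -0.071  5.859] [-0.02  0.02 -0.01]
```

```bash
python3 -m inch '[[40,0,0,0.06,0,0,0],[60,0,0,0.06,0,0,0],[60,0,0,0.06,0,0,0],[60,0,0,-0.5,0,0,0],[60,0,0,-1.2,0,0,0],[60,0,0,-1.8,0,0,0],[60,1.0,0,-1.8,0,0,0],[60,2.0,0,-1.8,0,0,0],[60,3,0,-1.8,0,0,0],[60,3,0,-1.8,0,0,0],[60,3,0,-1.8,0,0,0],[60,3,0,-1.8,0,0,0]]' 25; python3 to.py 
python3 - <<'E'
from h import *
for n in("scene","top"):
    p,d=env.grab_frame(n); np.savez(n+"1.npz",p=p,d=d)
    if n=="scene": a=p[150:330,280:460,::-1]
    else: b=p[140:320,300:480,::-1]
cv2.imwrite("pics/s2.png",cv2.resize(np.hstack([a,b]),None,fx=2.2,fy=2.2,interpolation=2))
E
```

```text
time_s: 8.55
eef_pos: [0.4766, -0.2539, 0.3069]
eef_rot: [180.0, 0.1, 165.5]
wrist_force: [1.3, 0.3, 0.5]
grip_width: 0.0514
grasp_force: 0.0
8.55 [ 0.4766 -0.2539  0.3069] [1.8000e+02 5.0000e-02 1.6548e+02] [-30.2   4.9  58.   94.7  -4.2  82.6 103.7] [1.3  0.28 0.52] 0.0514
```

View pics/s2.png

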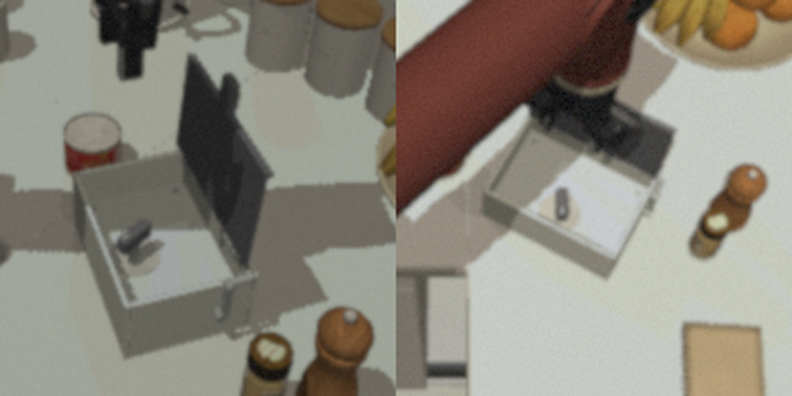

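The guard stands open on its stay. The knob bar is visible at about scene (341,258) and top (375,233), and the bystanders look unmoved. Now I'll measure the bar's height and position.

```bash
python3 - <<'E'
from h import *
from to import delta
A=-.2545;c,s=np.cos(A),np.sin(A)
for n,(u,v) in(("scene",(341,258)),("top",(375,233))):
    z=np.load(n+"1.npz"); w=cloud(n,z["d"]); g=cv2.cvtColor(z["p"],7)
    sub=np.zeros_like(g,bool); sub[v-12:v+12,u-12:u+12]=1
    m=sub&(w[...,2]>.058)&(w[...,2]<.095)&(np.hypot(w[...,0]-.4953,w[...,1]+.2615)<.03)
    P=w[m]; q=P[:,:2]-[.5195,-.269]; b=np.c_[c*q[:,0]+s*q[:,1],-s*q[:,0]+c*q[:,1]]
    r=cv2.minAreaRect(b.astype(np.float32)*1000)
    top=P[P[:,2]>np.percentile(P[:,2],40)]
    print(n,len(P),"z pct",np.percentile(P[:,2],[10,25,50,75,90]).round(4),"grey",g[m].mean(),"box mm",b.mean(0).round(4)*1000,r)
    # floor + rim height bias
    f=(np.abs(w[...,2]-.038)<.01)&(np.hypot(w[...,0]-.52,w[...,1]+.3)<.03); print("floor",np.median(w[f][:,2]),f.sum())
print(delta(-.025,.0025,.12,194.05))
E
```

```text
scene 149 z pct [0.0639 0.0685 0.0764 0.0792 0.0805] grey 75.51006711409396 box mm [-29.9  -3.8] ((-28.72117042541504, -0.2636871337890625), (42.36787033081055, 15.075340270996094), 27.081283569335938)
floor 0.03723567561978658 377
top 75 z pct [0.0688 0.0747 0.0779 0.0808 0.0831] grey 118.34666666666666 box mm [-29.7   0.5] ((-27.875198364257812, 0.7357883453369141), (43.4965934753418, 14.439053535461426), 30.06359100341797)
floor 0.03832411294279314 273
(array([-0.512, -0.014,  4.66 ]), array([ -0.09,  -0.06, -28.61]))
```

```bash
python3 -m inch '[[50,-0.5,-0.03,1.0,0,0,-8],[50,-0.5,-0.03,2.0,0,0,-16],[50,-0.5,-0.03,3.0,0,0,-24],[50,-0.5,-0.03,3.8,0,0,-28.6],[50,-0.5,-0.03,4.66,0,0,-28.6],[50,-0.5,-0.03,4.66,0,0,-28.6],[50,-0.5,-0.03,4.66,0,0,-28.6],[50,-0.5,-0.03,4.66,0,0,-28.6],[50,-0.5,-0.03,4.66,0,0,-28.6]]'; python3 to.py -.026,.0015,.062,194.05
```

```text
time_s: 9.55
eef_pos: [0.4957, -0.2612, 0.1218]
eef_rot: [-179.9, 0.1, -166.0]
wrist_force: [0.2, 1.1, 0.4]
grip_width: 0.0432
grasp_force: 0.0
9.55 [ 0.4957 -0.2612  0.1218] [-1.7992e+02  1.2000e-01 -1.6599e+02] [-19.8  18.4  51.3 106.4 -16.2  62.7 141.6] [0.17 1.1  0.42] 0.0432
-.026,.0015,.062,194.05 [0.027 0.012 1.496] [-0.08  0.12 -0.04]
```

```bash
python3 -m inch '[[50,0,0,0,0,0,95],[50,0,0,0,0,0,95],[50,0,0,0,0,0,95],[50,0,0,0,0,0,95],[50,0,0,0,0,0,95],[50,0,0,0,0,0,95],[50,0,0,0,0,0,95],[50,0,0,0,0,0,95],[50,0,0,0,0,0,95],[50,0,0,0,0,0,95],[50,0,0,0,0,0,95],[50,0,0,0,0,0,95]]' >/dev/null;  python3 -m inch '[[50,0,0,0,0,0,85],[50,0,0,0,0,0,85],[50,0,0,0,0,0,85],[50,0,0,0,0,0,85],[50,0,0,0,0,0,85],[50,0,0,0,0,0,85],[50,0,0,0,0,0,85],[50,0,0,0,0,0,85],[50,0,0,0,0,0,85],[50,0,0,0,0,0,85],[50,0,0,0,0,0,85],[50,0,0,0,0,0,85]]'; python3 to.py -.026,.0015,.062,14.05
```

```text
time_s: 11.95
eef_pos: [0.4949, -0.2605, 0.1205]
eef_rot: [-180.0, -0.0, 14.4]
wrist_force: [-0.2, 0.1, -0.3]
grip_width: 0.0423
grasp_force: 0.0
11.95 [ 0.4949 -0.2605  0.1205] [-1.80e+02 -4.00e-02  1.44e+01] [-35.2  35.   78.4 106.9 -36.9  69.6 -20.1] [-0.24  0.07 -0.27] 0.0423
-.026,.0015,.062,14.05 [-0.008  0.011  1.464] [-0.01 -0.04  0.35]
```

```bash
python3 -m inch '[[50,0,0,0.4,0,0,0.35],[50,0,0,0.8,0,0,0.35],[50,0,0,1.1,0,0,0.35],[50,0,0,1.3,0,0,0.35],[50,0,0,1.45,0,0,0.35],[50,0,0,1.45,0,0,0.35],[50,0,0,1.45,0,0,0.35]]'; python3 to.py -.026,.0015,.062,14.05
```

```text
time_s: 12.65
eef_pos: [0.4947, -0.2608, 0.0623]
eef_rot: [180.0, 0.0, 13.7]
wrist_force: [-1.0, -0.1, 0.4]
grip_width: 0.0429
grasp_force: 0.0
12.65 [ 0.4947 -0.2608  0.0623] [179.98   0.    13.67] [-31.7  38.2  73.2 109.8 -41.   64.2 -18.3] [-0.97 -0.08  0.42] 0.0429
-.026,.0015,.062,14.05 [0.    0.005 0.008] [ 0.02  0.   -0.38]
```

```bash
python3 -m inch '[[35,0,0,0,0,0,-0.3],[22,0,0,0,0,0,-0.3],[16,0,0,0,0,0,-0.3],[10,0,0,0,0,0,-0.3],[10,0,0,0,0,0,-0.3],[10,0,0,0,0,0,-0.3]]' 20; python3 to.py -.026,.0015,.062,14.05; python3 -c "
from h import *;print(env.sense()['torque'])"
```

```text
time_s: 13.25
eef_pos: [0.4945, -0.2593, 0.0621]
eef_rot: [-179.9, -0.0, 14.0]
wrist_force: [-1.5, 4.8, 2.5]
grip_width: 0.0136
grasp_force: 21.8
13.25 [ 0.4945 -0.2593  0.0621] [-179.86   -0.     14.01] [-31.7  38.1  73.1 109.8 -41.   64.3 -18.1] [-1.51  4.84  2.55] 0.0136
-.026,.0015,.062,14.05 [-0.005  0.042  0.003] [-0.14 -0.   -0.04]
[ 1.09946068  0.39292484 -0.00401831]
```

```bash
python3 -m inch '[[10,0,-0.04,0,0,0,0],[10,0,-0.04,0,0,0,0],[10,0,-0.04,0.05,0,0,0],[10,0,-0.04,0.1,0,0,0],[10,0,-0.04,0.15,0,0,0],[10,0,-0.04,0.15,0,0,0]]' 50; python3 to.py; python3 -m inch '[[10,0,0,0.03,0,0,0],[10,0,0,0.03,0,0,0]]'; python3 -m inch '[[10,0,0,0.03,0,0,0],[10,0,0,0.03,0,0,0]]' 50
```

```text
time_s: 13.85
eef_pos: [0.4945, -0.2592, 0.0562]
eef_rot: [180.0, -0.0, 14.0]
wrist_force: [0.1, 0.3, 4.6]
grip_width: 0.0122
grasp_force: 55.3
13.85 [ 0.4945 -0.2592  0.0562] [ 1.7997e+02 -2.0000e-02  1.3960e+01] [-31.5  38.4  72.6 110.2 -41.4  63.6 -17.9] [0.11 0.31 4.62] 0.0122
time_s: 14.05
eef_pos: [0.4945, -0.2592, 0.0551]
eef_rot: [180.0, -0.0, 14.0]
wrist_force: [0.1, 1.0, 5.8]
grip_width: 0.0125
grasp_force: 55.3
time_s: 14.25
eef_pos: [0.4945, -0.2592, 0.0539]
eef_rot: [180.0, -0.0, 14.0]
wrist_force: [0.1, 0.5, 6.3]
grip_width: 0.0128
grasp_force: 55.4
```

```bash
for i in 1 2; do python3 -m inch '[[10,0,0,0.025,0,0,0],[10,0,0,0.025,0,0,0]]' | grep -E 'pos|wrist'; done
```

```text
eef_pos: [0.4945, -0.2592, 0.0529]
wrist_force: [-0.3, 1.3, 6.3]
eef_pos: [0.4945, -0.2592, 0.0519]
wrist_force: [-0.2, 1.0, 8.0]
```

```bash
for i in 1 2; do python3 -m inch '[[10,0,0,0.02,0,0,0],[10,0,0,0.02,0,0,0]]' | grep -E 'pos|wrist'; done
```

```text
eef_pos: [0.4945, -0.2592, 0.0512]
wrist_force: [-0.3, 1.8, 7.3]
eef_pos: [0.4945, -0.2592, 0.0506]
wrist_force: [-1.9, 2.1, 9.4]
```

```bash
for i in 1 2; do python3 -m inch '[[10,0,0,0.015,0,0,0],[10,0,0,0.015,0,0,0]]' | grep -E 'pos|wrist'; done
```

```text
eef_pos: [0.4945, -0.2592, 0.0503]
wrist_force: [-3.0, 4.0, 13.9]
eef_pos: [0.4946, -0.2593, 0.05]
wrist_force: [-4.0, 4.8, 18.8]
```

```bash
python3 -m inch '[[10,0,0,-0.018,0,0,0],[10,0,0,-0.018,0,0,0]]';  python3 -m inch '[[10,0,0,0,0,0,3],[10,0,0,0,0,0,6],[10,0,0,0,0,0,9],[10,0,0,0,0,0,12]]'; python3 -c "
from h import *;s=env.sense();print(s['torque'],s['joint_pos'])"
```

```text
time_s: 15.65
eef_pos: [0.4945, -0.2592, 0.0504]
eef_rot: [180.0, -0.0, 14.0]
wrist_force: [-1.9, 2.7, 12.5]
grip_width: 0.0123
grasp_force: 56.2
time_s: 16.05
eef_pos: [0.4946, -0.2595, 0.0504]
eef_rot: [180.0, -0.1, 1.8]
wrist_force: [-2.6, 1.9, 12.9]
grip_width: 0.0127
grasp_force: 56.2
[0.40301427 0.46012099 0.04869429] [-31.88835825  40.69943192  74.00364536 110.40483029 -44.09151637
  64.31099393 -28.03279671]
```

```bash
python3 -m inch '[[10,0,0,0,0,0,4],[10,0,0,0,0,0,8],[10,0,0,0,0,0,12],[10,0,0,0,0,0,16],[10,0,0,0,0,0,20],[10,0,0,0,0,0,20]]';  python3 -c "
from h import *;s=env.sense();print(s['torque'],s['joint_pos'])"
```

```text
time_s: 16.65
eef_pos: [0.4945, -0.26, 0.0504]
eef_rot: [179.9, -0.1, -18.2]
wrist_force: [-2.5, 0.2, 11.9]
grip_width: 0.0125
grasp_force: 56.2
[ 0.13925725  0.45251382 -0.04580896] [-32.67647133  43.194905    76.28633541 110.42381911 -46.70393443
  65.92205153 -46.04991284]
```

```bash
python3 -m inch '[[10,0,0,0,0,0,4],[10,0,0,0,0,0,8],[10,0,0,0,0,0,12],[10,0,0,0,0,0,16],[10,0,0,0,0,0,16]]';  python3 -c "
from h import *;s=env.sense();print(s['torque'],s['joint_pos'])"
```

```text
time_s: 17.15
eef_pos: [0.4943, -0.2603, 0.0505]
eef_rot: [179.9, -0.1, -34.2]
wrist_force: [-2.2, -1.3, 11.2]
grip_width: 0.0128
grasp_force: 56.1
[-0.14523162  0.50353395 -0.01452234] [-32.97762672  44.35811412  77.30614392 110.43873657 -47.88600018
  66.69911666 -61.14714886]
```

```bash
cat > t.py <<'E'
from h import *;s=env.sense();print(s['torque'].round(3),s['joint_pos'][[2,6]].round(2))
E
python3 -m inch '[[10,0,0,0,0,0,4],[10,0,0,0,0,0,8.5],[10,0,0,0,0,0,8.5]]' | grep -E "rot|wrist"; python3 t.py; python3 -m inch '[[10,0,0,0,0,0,1.5],[10,0,0,0,0,0,1.5]]' | grep -E "rot|wrist"; python3 t.py
```

```text
eef_rot: [179.9, -0.1, -42.7]
wrist_force: [-1.9, -1.9, 11.5]
[-0.292  0.571 -0.032] [ 77.66 -69.35]
eef_rot: [179.9, -0.1, -44.1]
wrist_force: [-2.7, -1.9, 10.3]
[-0.274  0.514  0.015] [ 77.71 -70.7 ]
```

```bash
for i in 1 2; do python3 -m inch '[[10,0,0,0,0,0,1],[10,0,0,0,0,0,1]]' | grep -E "rot|wrist"; python3 t.py; done
```

```text
eef_rot: [179.9, -0.1, -45.1]
wrist_force: [-2.9, -2.1, 10.5]
[-0.324  0.531  0.148] [ 77.73 -71.65]
eef_rot: [179.9, -0.1, -46.1]
wrist_force: [-3.1, -1.3, 10.4]
[-0.349  0.467  0.303] [ 77.76 -72.61]
```

```bash
python3 -m inch '[[10,0,0,0,0,0,-1.5],[10,0,0,0,0,0,-2.8],[10,0,0,0,0,0,-2.8],[10,0,0,-0.08,0,0,-2.8],[10,0,0,-0.16,0,0,-2.8],[10,0,0,-0.24,0,0,-2.8],[10,0,0,-0.28,0,0,-2.8],[10,0,0,-0.28,0,0,-2.8]]'; python3 t.py
```

```text
time_s: 18.85
eef_pos: [0.4941, -0.2604, 0.0614]
eef_rot: [179.9, -0.1, -43.3]
wrist_force: [-1.5, -5.7, 4.3]
grip_width: 0.0126
grasp_force: 55.1
[-1.328  0.256  0.071] [ 77.52 -71.42]
```

Now I'll release and withdraw straight up, then look.

```bash
python3 -m inch '[[20,0,0,0,0,0,0],[35,0,0,0,0,0,0],[45,0,0,0,0,0,0],[45,0,0,0,0,0,0],[45,0,0,-0.5,0,0,0],[45,0,0,-1.2,0,0,0],[45,0,0,-2.2,0,0,0],[45,0,0,-3.2,0,0,0],[45,0,0,-4.2,0,0,0],[45,0,0,-5,0,0,0],[45,0,0,-5,0,0,0],[45,0,0,-5,0,0,0]]' 20; python3 t.py
python3 - <<'E'
from h import *
for n in("scene","top"):
    p,d=env.grab_frame(n); np.savez(n+"2.npz",p=p,d=d)
    if n=="scene": a=p[150:330,280:460,::-1]
    else: b=p[140:320,300:480,::-1]
cv2.imwrite("pics/s3.png",cv2.resize(np.hstack([a,b]),None,fx=2.2,fy=2.2,interpolation=2))
E
```

```text
time_s: 20.05
eef_pos: [0.4944, -0.2588, 0.261]
eef_rot: [-179.9, -0.0, -43.2]
wrist_force: [0.5, 0.2, -1.4]
grip_width: 0.0387
grasp_force: 0.0
[-0.005 -0.017  0.007] [ 78.01 -92.07]
```

View pics/s3.png

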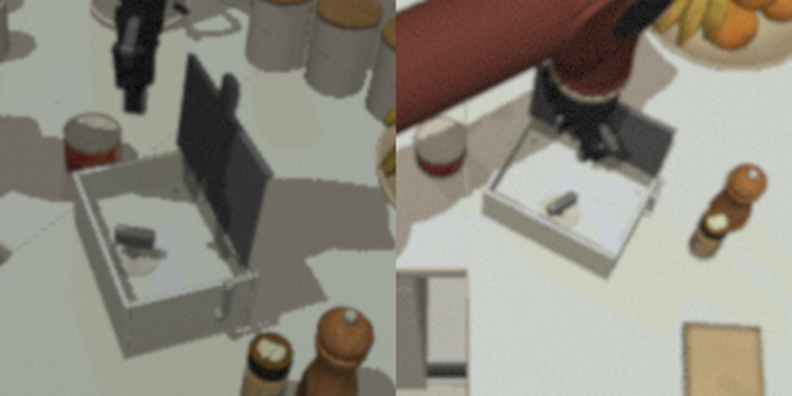

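The guard still stands open. The knob, at scene crop (135,238), has turned to its second position, and the bystanders are where they were. A quick numeric check of bar height and angle comes next.

```bash
python3 - <<'E'
from h import *
A=-.2545;c,s=np.cos(A),np.sin(A)
for n,(u,v) in(("scene",(341,258)),("top",(375,233))):
    w=cloud(n,np.load(n+"2.npz")["d"]); sub=np.zeros((400,640),bool); sub[v-12:v+12,u-12:u+12]=1
    m=sub&(w[...,2]>.058)&(w[...,2]<.095)&(np.hypot(w[...,0]-.4953,w[...,1]+.2615)<.03)
    P=w[m]; q=P[:,:2]-[.5195,-.269]; b=np.c_[c*q[:,0]+s*q[:,1],-s*q[:,0]+c*q[:,1]]
    print(n,len(P),np.percentile(P[:,2],[50,75,90]).round(4),cv2.minAreaRect(b.astype(np.float32)*1000))
E
```

```text
scene 167 [0.0759 0.0788 0.08  ] ((-28.774036407470703, -0.5214920043945312), (16.39038848876953, 43.921661376953125), 60.85340881347656)
top 86 [0.0783 0.081  0.0834] ((-28.060705184936523, 1.1607170104980469), (15.554887771606445, 46.421348571777344), 62.43729019165039)
```

```bash
python3 -c "
from plant import env;print(env.hand_in())"
```

```text
the job is handed in; nothing more can be done
None
```

I handed the job in at about 20 s: the guard stands open on its stay, the knob was pushed, turned clockwise to its end stop and has sprung back up in its second position, and the spice jar, tin and pepper mill look unmoved in the last pictures; the mug, outside that crop, was not touched.

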